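# Free the jammed gouge

### The job

The thick-handled lino gouge is stuck fast in the wooden holding block, its steel collar trapped under two stiff sliding jaws. Rock it from side to side by its handle so that it pushes both jaws back, then pull it straight up out of the block and stand it blade down in the round metal pot, leaving the pot upright.

Things in the scene. Friction and masses are not known exactly. Their poses are not given: they have to be found in the camera images.
- gouge: Jammed gouge, upright, round, 140 mm long, 0.11 kg. Origin: centre of the blade's lower end; z up the tool. Blade 10 mm across (z 0-30), collar 22 (30-42), neck 10 (42-67), wooden handle 26 (straight z 80-132). The blade end sits 8 mm above the table in a 14 mm wide, 14 mm deep socket: the pivot for rocking, possible only along the jaws' y axis. The slimmer gouge (handle 18 mm) is not the one.
- jaw_left: Light wooden jaw 70 x 50 x 14 mm on the fixed block (90 x 150 mm), top 68 mm up. Origin: middle of its gripping face's lower edge, 54 mm up, at the neck; slides out along its +y, 10 mm at most, against 12 N friction, and stays there. It covers 6 mm of the collar. Both jaws must go back 6 mm or more to let it out: lean the gouge about 11 degrees towards each, about its blade end (stop at 13).
- jaw_right: The mirror image of the left jaw, facing it across the gouge's neck: same size, origin at the same point of its own gripping face, axes parallel to the left jaw's, so it slides outward along its -y axis.
- pot: Straight round aluminium pot, open at the top, empty: 84 mm outside diameter, 90 mm high, wall 3 mm, floor 5 mm thick, 0.4 kg, loose on the table. Origin at the centre of its underside, z up.
Mind the look-alikes: they are no part of the job. What is shaped like the pot but purple or red is not meant.

How it is judged:
By the outcome, as a careful person would: the job done as asked, in the order asked, and still so for the second after the job is handed in, with the robot touching nothing.
It also fails if it takes over 51 s, if anything falls off the work surface, if the arm or the gripper's body presses on something with over 40 N, if the wrist force passes 120 N, or if a joint passes its speed limit or range.

### The arm

A 7-joint arm with a two-finger parallel gripper is mounted at the origin on the work surface. World frame = base frame: x ahead of the robot, y to its left, z up, the work surface at z = 0. Lengths are in m, angles in rad, forces in N, time in s.
With the tool pointing down it reaches from about 0.425 to 0.875 m from the base axis. Payload 4.7 kg.
Tool frame: the origin (TCP) lies midway between the tips of the shut fingers; the grasp point (between the pads) lies manip.hold_point_z behind it (manip.hold_point_z is the distance from the TCP to the grasp point, in m); z points along the fingers, y is the line along which they close (so a half turn about z gives the same grasp; the last joint's range is limited). The gripper opens to 87 mm and grips with 3 to 60 N. Pads are 19 mm wide; open, the fingers measure 117 mm over their backs; the gripper's body (75 mm by 190 mm) begins 51 mm behind the grasp point.
Start: joints at [-1.192, 0.321, -0.07, 1.45, 0.023, 1.371, -0.057], TCP at [0.232, 0.607, 0.188] pointing down, gripper open.
Joint ranges: [-2.86, 2.86], [-0.3, 2.09], [-1.38, 1.24], [0.06, 2.45], [-1.56, 4.7], [0.09, 2.05], [-2.69, 2.69]. Speed limits (rad/s): [2.57, 2.57, 3.14, 3.14, 3.14, 3.14, 3.14].

### API

Orientations are given as a 3x3 rotation matrix whose columns are the frame's x, y, z axes.
In Python, from rig import get_state, imaging, ticket, manip gives the robot as it stands. The module is installed in compiled form; this text tells all that it offers.
- The arm moves only by the tool jog_arm, never from a script. Its argument "motion" is a list of rows, each a list of 7 numbers: the finger opening in mm, from 0 to 87, then the shift along the tool's x, y, z as a fraction of full scale, then the turn, a rotation vector about the tool's x, y, z as a fraction of full scale. A call has 1 to 12 rows; each row shifts and turns the commanded pose from where the row before left it, along the tool's axes as they then stand; what a row does not reach is not made up. Full scale, the value 1, is 0.02 m for a shift and 0.08 rad for a turn. A row lasts 1/8 s, in which the tool goes at most 62.5 mm and 10.7 degrees, less where a joint would pass 70% of its speed; a pose out of reach is approached as far as the arm can. A call with a number of a shift or a turn outside -1 to 1 is refused whole. A call with a gripper value outside its range is refused whole. The fingers move at their own pace and stop on an object; "newtons" is the grip in N (left out, the last holds). Time passes only in rows, so rows that do not move let the fingers close. It gives the time, the measured TCP pose, the force, the opening and the grip force at its end, in the units of the state.
- get_state(): the state, without advancing time (a new reading comes with each control period).
- imaging.read_camera(name): name is "scene" or "top" or "wrist"; returns the picture (400x640x3 uint8, blue, green, red); there is no depth.
- imaging.camera_info(name): a dict with "mtx" (3x3 intrinsics, pixels), "world_from_camera" (4x4, takes a point from camera to world coordinates). Camera axes: x right, y down, z forward; pixel columns grow to the right and rows downward; lengths in m; the calibration is good to about 2 mm. A picture is of the moment at which its call begins: read the wrist's pose just before it. camera_info takes no time and is no camera call; for the wrist camera it gives the pose at the moment of the call.
- ticket.sign_off(): hands the job in; it is judged then, once.
The state is a dict: "t": time; "joint_positions": joint angles; "qvel": joint speeds; "joint_efforts": joint torques, N m; "tcp_pos": TCP position; "tool_rot": TCP orientation; "ft_force": force on the tool from outside, world axes, zero at the start; "wrist_torque": the same for the moment, N m; "width": opening from 0.0 (shut) to 1.0 (fully open); "gripper_force": force on a finger pad.
Only numpy, scipy, OpenCV 4.12 (cv2) and the standard library are available. Lean on these libraries where they do the work, as an engineer would, in place of code of your own. Each camera call takes 0.05 s, during which the arm holds its last target. There are 200 camera calls.

## Working session

There is one attempt and no reset: what is moved stays moved. The work goes in short steps, Python scripts to look and compute and a tool call to move; the robot and the scene stay as the last step left them, time stands still between calls to the robot, and variables do not carry over. Pictures are saved under pics/ and viewed, at most 10 in all, crops included, and the job is handed in when it is done.

Besides the shell and the picture viewer there is one more tool, called after "Emit:" as a command line: name --pt "numbers of a row" for each row, then --argument value for the rest. jog_arm: Moves the arm, as the interface text tells. Its arguments: {"type":"object","properties":{"motion":{"type":"array","items":{"type":"array","items":{"type":"number"}}},"newtons":{"type":"number"}},"required":["motion"]}

```bash
mkdir -p pics; python3 - <<'E'
from rig import get_state, imaging, manip
import cv2,numpy as np
s=get_state();print(s,manip.hold_point_z)
for n in("scene","top"):
    im=imaging.read_camera(n);cv2.imwrite(f"pics/{n}0.png",im)
    print(n,imaging.camera_info(n))
E
```

```text
{'t': 0.0, 'joint_positions': array([-1.19189839,  0.32181412, -0.07010297,  1.45171187,  0.02261871,
        1.37076224, -0.05691305]), 'qvel': array([-1.97980759e-03, -9.59319969e-04, -6.78012950e-05,  2.32016111e-04,
        6.37328805e-04,  8.00420827e-04, -1.20902274e-03]), 'joint_efforts': array([-2.73514515e-04, -4.91292286e+01, -4.03990103e-01, -3.12516904e+01,
       -6.39516930e-02,  4.39185882e-02,  2.17985485e-04]), 'tcp_pos': array([0.23171738, 0.60662629, 0.18704896]), 'tool_rot': array([[-9.34209948e-01,  3.56723201e-01, -5.75691806e-04],
       [ 3.56723648e-01,  9.34208183e-01, -1.81923276e-03],
       [-1.11146538e-04, -1.90490823e-03, -9.99998179e-01]]), 'ft_force': array([-0.11381634,  0.22586486,  0.76059346]), 'wrist_torque': array([ 0.04222722, -0.01321967, -0.01951446]), 'gripper_force': 0.0, 'width': 0.999604827411576} 0.0187
scene {'mtx': array([[464.39866704,   0.        , 324.72439957],
       [  0.        , 464.39866704, 206.77150266],
       [  0.        ,   0.        ,   1.        ]]), 'world_from_camera': array([[ 0.87785499,  0.27364518, -0.3930508 ,  0.94543446],
       [ 0.47892211, -0.50509941,  0.717989  , -0.7024516 ],
       [-0.0020555 , -0.81853094, -0.57445876,  0.61515985],
       [ 0.        ,  0.        ,  0.        ,  1.        ]])}
top {'mtx': array([[452.07733095,   0.        , 315.60585203],
       [  0.        , 452.07733095, 197.27515837],
       [  0.        ,   0.        ,   1.        ]]), 'world_from_camera': array([[ 0.00575498, -0.99891715,  0.04616709,  0.51829518],
       [-0.99993786, -0.0061894 , -0.00927238,  0.00398033],
       [ 0.00954808, -0.04611086, -0.9988907 ,  0.98365963],
       [ 0.        ,  0.        ,  0.        ,  1.        ]])}
```

View pics/top0.png

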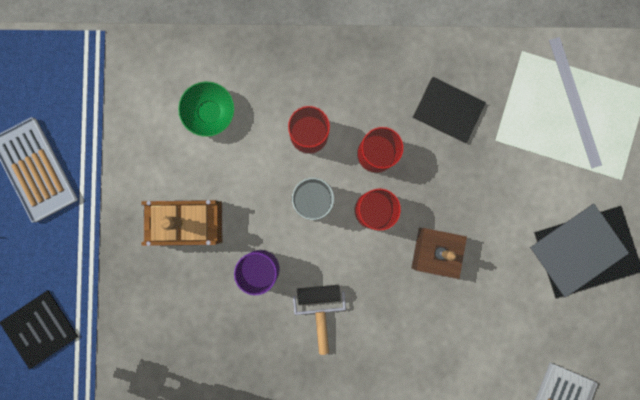

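View pics/scene0.png

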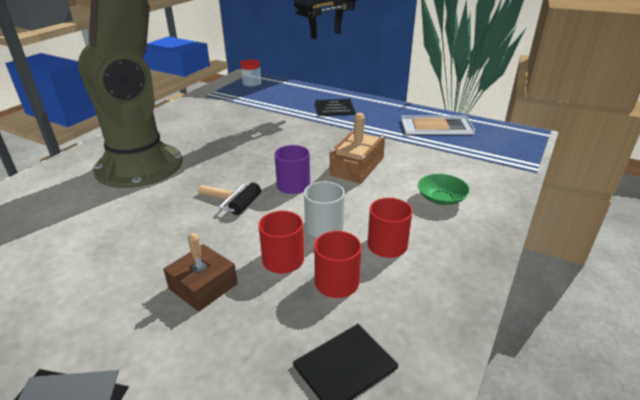

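The top view shows the jaw block at about (182,222) with its gouge in the middle. The grey pot is at (313,199), among the red pots and a purple one. The brown block at (440,253) holds the other gouge. Next I'll enlarge both.

```bash
python3 - <<'E'
import cv2,numpy as np
t=cv2.imread("pics/top0.png");s=cv2.imread("pics/scene0.png")
a=cv2.resize(t[185:260,130:230],None,fx=4,fy=4,interpolation=cv2.INTER_CUBIC)
b=cv2.resize(t[170:230,280:380],None,fx=4,fy=4,interpolation=cv2.INTER_CUBIC)
c=cv2.resize(s[100:190,320:400],None,fx=5,fy=6,interpolation=cv2.INTER_CUBIC)
L=np.vstack([a,b]);L=np.vstack([L,np.zeros((540-L.shape[0],400,3),np.uint8)])
cv2.imwrite("pics/c1.png",np.hstack([L,c]))
E
```

```text
(no output)
```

View pics/c1.png

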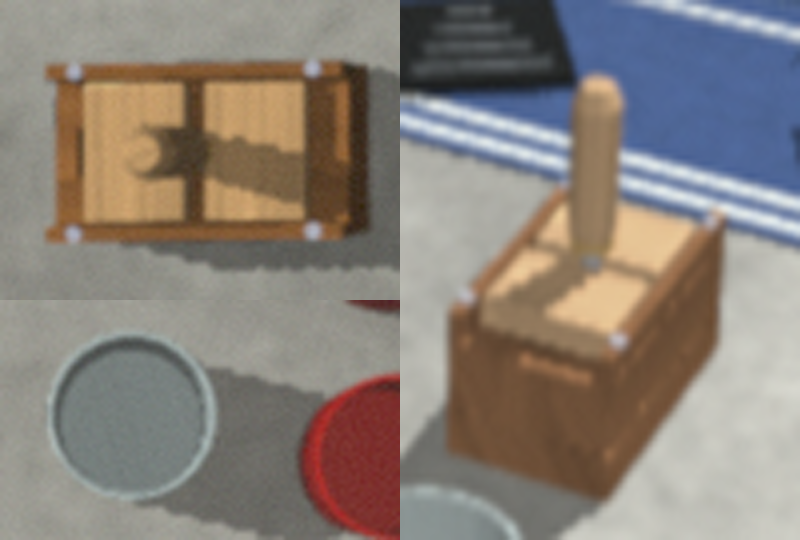

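Crop, block: the gap between the jaws runs from about x 184 to 204, with its centre at (194,151). The screws are at (75,72), (313,68), (74,233) and (313,231). The handle top is at (143,153). Crop, pot: the rim is centred at about (131,415) and is 169 crop px across, which is about 84 mm.

```bash
cat > h.py <<'E'
import numpy as np
from rig import imaging
def ray(cam,u,v,z):
    i=imaging.camera_info(cam);T=i["world_from_camera"];d=T[:3,:3]@np.linalg.solve(i["mtx"],[u,v,1]);o=T[:3,3]
    return o+d*(z-o[2])/d[2]
def proj(cam,p):
    i=imaging.camera_info(cam);T=i["world_from_camera"];q=i["mtx"]@(T[:3,:3].T@(np.array(p)-T[:3,3]));return q[:2]/q[2]
E
python3 - <<'E'
from h import *
np.set_printoptions(precision=4,suppress=True)
c=lambda x,y,ox=130,oy=185:(ox+(x+.5)/4-.5,oy+(y+.5)/4-.5)
for n,p,z in[("gap",(194,151),.068),("top",(143,153),.148),("s1",(75,72),.075),("s2",(313,68),.075),("s3",(74,233),.075),("s4",(313,231),.075)]:
    print(n,ray("top",*c(*p),z))
P=ray("top",*c(131.5,115,280,170),.09);print("pot",P)
g=ray("top",*c(194,151),.068)
for q in[(194,80),(194,222)]:print(ray("top",*c(*q),.068))
# scene check: crop (x/5+320, y/6+100)
print("scene neck",ray("scene",320+592/5,100+262/6,.069),"top",ray("scene",320+602/5,100+76/6,.148))
print("scene px pot rim exp",proj("scene",P), "top exp", proj("scene",[g[0],g[1],.148]))
E
```

```text
gap [0.5082 0.2724 0.068 ]
top [0.5081 0.2724 0.148 ]
s1 [0.5475 0.3306 0.075 ]
s2 [0.5502 0.2117 0.075 ]
s3 [0.4671 0.3293 0.075 ]
s4 [0.4687 0.2103 0.075 ]
pot [0.5574 0.0018 0.09  ]
[0.544  0.2732 0.068 ]
[0.4726 0.2717 0.068 ]
scene neck [0.6918 0.3621 0.069 ] top [0.683  0.3705 0.148 ]
scene px pot rim exp [323.6193 191.2627] top exp [358.961  113.2232]
```

Emit:
jog_arm --pt "87 0 0 0 0 0 -0.96" --pt "87 0 0 0 0 0 -0.96" --pt "87 0 0 0 0 0 -0.96" --pt "87 0 0 0 0 0 -0.96" --pt "87 0 0 0 0 0 -0.96" --pt "87 -0.75 -0.944 0 0 0 0" --pt "87 -0.75 -0.944 0 0 0 0" --pt "87 -0.75 -0.944 0 0 0 0" --pt "87 -0.75 -0.944 0 0 0 0" --pt "87 -0.75 -0.944 0 0 0 0" --pt "87 -0.75 -0.944 0 0 0 0" --pt "87 -0.75 -0.944 0 0 0 0" --newtons 40

```text
t: 1.6
tcp_pos: [0.3415, 0.4743, 0.1884]
tool_rot: [[-1.0, -0.015, 0.001], [-0.015, 1.0, -0.0], [-0.001, -0.0, -1.0]]
ft_force: [0.2, 0.5, 0.2]
width: 0.997
gripper_force: 0.0
```

Emit:
jog_arm --pt "87 -0.75 -0.944 0 0 0 0" --pt "87 -0.75 -0.944 0 0 0 0" --pt "87 -0.75 -0.944 0 0 0 0" --pt "87 -0.75 -0.944 0 0 0 0" --pt "87 -0.75 -0.944 0 0 0 0" --pt "87 -0.75 -0.944 0 0 0 0" --pt "87 -0.75 -0.944 0 0 0 0" --pt "87 -0.75 -0.944 0 0 0 0" --pt "87 0 0 0 0 0 0" --pt "87 0 0 0 0 0 0"

```text
t: 2.85
tcp_pos: [0.4618, 0.3284, 0.1883]
tool_rot: [[-1.0, -0.018, -0.0], [-0.018, 1.0, 0.001], [0.0, 0.001, -1.0]]
ft_force: [-0.6, -0.1, -0.9]
width: 1.002
gripper_force: 0.0
```

```bash
python3 - <<'E'
from h import *
from rig import get_state
import cv2
np.set_printoptions(precision=4,suppress=True)
s=get_state();print(s["t"],s["tcp_pos"],s["tool_rot"],s["ft_force"])
i=imaging.camera_info("wrist");print(i);im=imaging.read_camera("wrist");cv2.imwrite("pics/w1.png",im)
print(proj("wrist",[.5081,.2724,.148]),proj("wrist",[.5081,.2724,.068]))
E
```

```text
2.85 [0.4618 0.3284 0.1883] [[-0.9998 -0.0185 -0.0004]
 [-0.0185  0.9998  0.0008]
 [ 0.0004  0.0008 -1.    ]] [-0.5936 -0.0532 -0.9296]
{'mtx': array([[278.0163,   0.    , 322.3748],
       [  0.    , 278.0163, 200.2405],
       [  0.    ,   0.    ,   1.    ]]), 'world_from_camera': array([[-0.0185,  0.9706,  0.2401,  0.396 ],
       [ 0.9998,  0.0175,  0.0062,  0.3265],
       [ 0.0018,  0.2402, -0.9707,  0.3862],
       [ 0.    ,  0.    ,  0.    ,  1.    ]])}
[260.686  255.0501] [274.8499 226.4407]
```

View pics/w1.png

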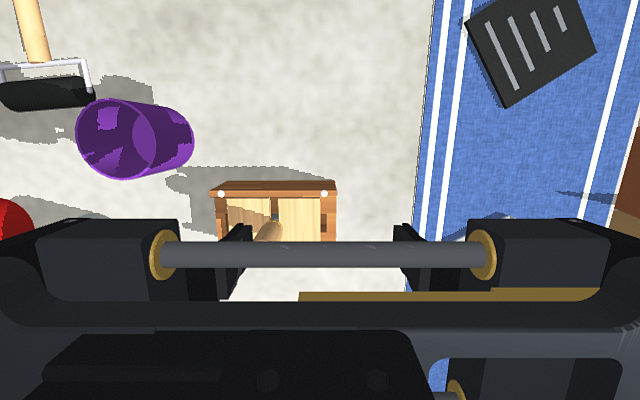

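The wrist picture shows the jaw gap at u≈275, which matches the predicted neck position of (274.8,226). The gouge handle sits just in front of the gap.

Emit:
jog_arm --pt "87 -0.755 -0.947 0 0 0 0" --pt "87 -0.755 -0.947 0 0 0 0" --pt "87 -0.755 -0.947 0 0 0 0" --pt "87 0 0 0 0 0 0" --pt "87 0 0 0.87 0 0 0" --pt "87 0 0 0.87 0 0 0" --pt "87 0 0 0.87 0 0 0" --pt "87 0 0 0.87 0 0 0" --pt "87 0 0 0.87 0 0 0" --pt "87 0 0 0 0 0 0" --pt "87 0 0 0 0 0 0"

```text
t: 4.28
tcp_pos: [0.5091, 0.2726, 0.1016]
tool_rot: [[-1.0, -0.019, 0.001], [-0.019, 1.0, 0.0], [-0.001, 0.0, -1.0]]
ft_force: [-0.1, -0.3, -0.2]
width: 1.0
gripper_force: 0.0
```

Emit:
jog_arm --pt "40 0 0 0 0 0 0" --pt "40 0 0 0 0 0 0" --pt "0 0 0 0 0 0 0" --pt "0 0 0 0 0 0 0" --pt "0 0 0 0 0 0 0" --pt "0 0 0 0 0 0 0" --newtons 40

```text
t: 5.03
tcp_pos: [0.5087, 0.2725, 0.1012]
tool_rot: [[-1.0, -0.019, 0.0], [-0.019, 1.0, 0.0], [-0.0, 0.0, -1.0]]
ft_force: [-1.1, -0.3, -0.7]
width: 0.399
gripper_force: 0.0
```

Emit:
jog_arm --pt "0 0 0 0 0 0 0" --pt "0 0 0 0 0 0 0" --pt "0 0 0 0 0 0 0" --pt "0 0 0 0 0 0 0"

```text
t: 5.52
tcp_pos: [0.5087, 0.2724, 0.1012]
tool_rot: [[-1.0, -0.019, 0.0], [-0.019, 1.0, -0.0], [-0.0, -0.0, -1.0]]
ft_force: [0.3, -0.8, -0.1]
width: 0.268
gripper_force: 40.0
```

Emit:
jog_arm --pt "0 0 0.224 0.005 0.6 0 0" --pt "0 0 0.224 0.005 0.6 0 0" --pt "0 0 0.224 0.005 0.6 0 0" --pt "0 0 0.224 0.005 0.6 0 0" --pt "0 0 0 0 0 0 0" --pt "0 0 0 0 0 0 0"

```text
t: 6.28
tcp_pos: [0.5085, 0.2889, 0.0994]
tool_rot: [[-1.0, -0.018, 0.003], [-0.018, 0.981, -0.192], [0.0, -0.192, -0.981]]
ft_force: [0.4, -4.0, 1.7]
width: 0.27
gripper_force: 40.1
```

Emit:
jog_arm --pt "0 0 0.12 0 0.15 0 0" --pt "0 0 0 0 0 0 0" --pt "0 0 0 0 0 0 0"

```text
t: 6.65
tcp_pos: [0.5086, 0.2903, 0.0992]
tool_rot: [[-1.0, -0.017, 0.003], [-0.017, 0.979, -0.205], [0.0, -0.205, -0.979]]
ft_force: [0.3, -5.0, 1.9]
width: 0.273
gripper_force: 40.1
```

```bash
python3 - <<'E'
from h import *
from rig import get_state
np.set_printoptions(precision=4,suppress=True)
s=get_state();p=s["tcp_pos"];z=s["tool_rot"][:,2];print(p,z,s["ft_force"],p+z*(p[2]-.008)/-z[2])
E
```

```text
[0.5086 0.2903 0.0992] [ 0.0031 -0.2049 -0.9788] [ 0.3182 -4.9544  1.9171] [0.5088 0.2712 0.008 ]
```

Emit:
jog_arm --pt "0 0 -0.24 0.005 -0.644 0 0" --pt "0 0 -0.24 0.005 -0.644 0 0" --pt "0 0 -0.24 0.005 -0.644 0 0" --pt "0 0 -0.24 0.005 -0.644 0 0" --pt "0 0 -0.24 0.005 -0.644 0 0" --pt "0 0 -0.24 0.005 -0.644 0 0" --pt "0 0 -0.24 0.005 -0.644 0 0" --pt "0 0 -0.24 0.005 -0.644 0 0" --pt "0 0 0 0 0 0 0" --pt "0 0 0 0 0 0 0"

```text
t: 7.9
tcp_pos: [0.5098, 0.2563, 0.1005]
tool_rot: [[-1.0, -0.02, -0.002], [-0.02, 0.978, 0.208], [-0.003, 0.208, -0.978]]
ft_force: [-0.5, 2.3, 5.6]
width: 0.27
gripper_force: 40.0
```

```bash
python3 - <<'E'
from h import *
from rig import get_state
import cv2
np.set_printoptions(precision=4,suppress=True)
s=get_state();p=s["tcp_pos"];z=s["tool_rot"][:,2];print(p,z,s["ft_force"],p+z*(p[2]-.008)/-z[2])
a=imaging.read_camera("scene")[100:190,310:410];b=imaging.read_camera("top")[185:260,130:230]
a=cv2.resize(a,(600,540),interpolation=3)[:300];b=cv2.resize(b,(600,450),interpolation=3)
w=imaging.read_camera("wrist");cv2.imwrite("pics/w2.png",w)
cv2.imwrite("pics/c2.png",cv2.resize(np.vstack([cv2.imread('pics/top0.png')[205:240,130:230],imaging.read_camera("top")[185:260,130:230]]),None,fx=5,fy=5,interpolation=3))
cv2.imwrite("pics/c3.png",cv2.resize(imaging.read_camera("scene")[100:190,310:410],None,fx=6,fy=6,interpolation=3))
E
```

```text
[0.5098 0.2563 0.1005] [-0.0016  0.2084 -0.9781] [-0.4951  2.2818  5.6027] [0.5097 0.276  0.008 ]
```

View pics/c3.png

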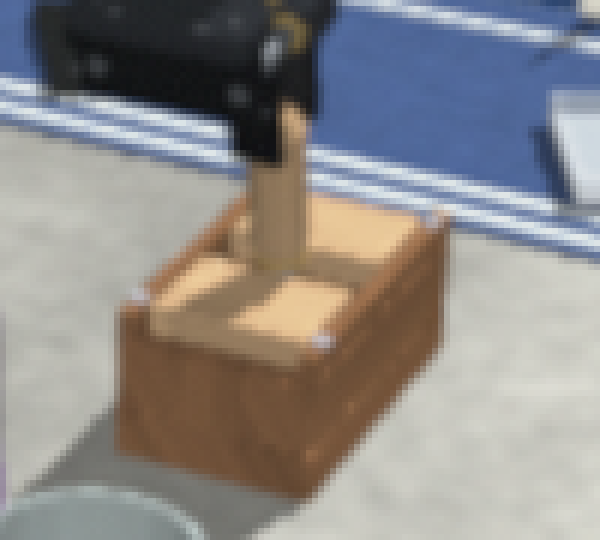

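The scene crop shows a wide gap in front of the far (left) jaw. The gouge is leaning on the near (right) jaw. The hand has travelled a bit less on this side, 10.3° by position, so I'll lean it slightly further.

Emit:
jog_arm --pt "0 0 -0.13 0 -0.05 0 0" --pt "0 0 0 0 0 0 0" --pt "0 0 0 0 0 0 0"

```text
t: 8.52
tcp_pos: [0.5097, 0.2554, 0.1001]
tool_rot: [[-1.0, -0.021, -0.002], [-0.021, 0.977, 0.214], [-0.003, 0.214, -0.977]]
ft_force: [0.3, 5.4, 5.9]
width: 0.271
gripper_force: 40.0
```

```bash
python3 - <<'E'
from h import *
from rig import get_state
import cv2
np.set_printoptions(precision=4,suppress=True)
s=get_state();p=s["tcp_pos"];z=s["tool_rot"][:,2];print(p,z,s["ft_force"],p-z*.0187)
b=imaging.read_camera("scene")[100:190,310:410];a=cv2.imread("pics/scene0.png")[100:190,310:410]
f=lambda im:cv2.resize(im[30:75],None,fx=6,fy=6,interpolation=3)
cv2.imwrite("pics/c4.png",np.vstack([f(a),f(b)]))
# expected pixel of right-jaw outer edge middle, for slide 0..10 mm, in crop coords
for y in(0,.006,.010):
    for x in(-.035,.035):
        q=np.array([.5082,.2724-.005-.05-y,.068])+[x,0.0185*x,0]
        print(y,x,(proj("scene",q)-[310,130])*6)
E
```

```text
[0.5097 0.2554 0.1001] [-0.002   0.2136 -0.9769] [0.3357 5.4461 5.8716] [0.5097 0.2514 0.1183]
0 -0.035 [152.7229 110.7495]
0 0.035 [306.838  148.0292]
0.006 -0.035 [146.0342 116.7526]
0.006 0.035 [300.5799 154.3158]
0.01 -0.035 [141.5473 120.7795]
0.01 0.035 [296.3812 158.5337]
```

View pics/c4.png

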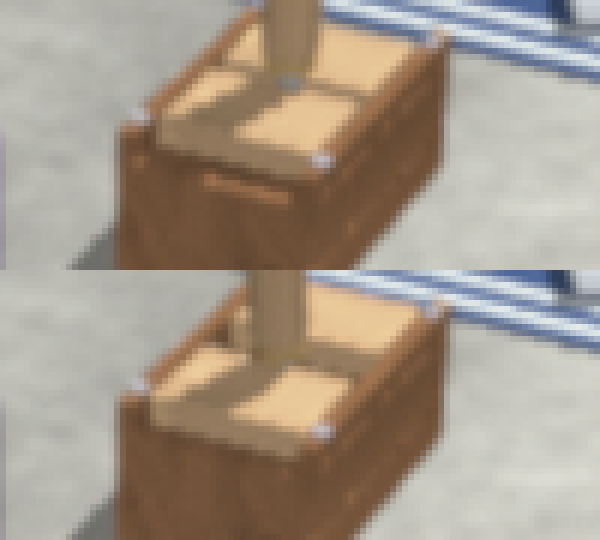

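The right jaw's outer edge has moved from (158,113) to (151,127) in the crop. That is roughly 7–9 mm, and the left jaw's gap is wide open. I'll straighten the gouge and check before lifting.

Emit:
jog_arm --pt "0 0 0.199 0.005 0.538 0 0" --pt "0 0 0.199 0.005 0.538 0 0" --pt "0 0 0.199 0.005 0.538 0 0" --pt "0 0 0.199 0.005 0.538 0 0" --pt "0 0 0.199 0.005 0.538 0 0" --pt "0 0 0 0 0 0 0" --pt "0 0 0 0 0 0 0"

```text
t: 9.45
tcp_pos: [0.5092, 0.2729, 0.1011]
tool_rot: [[-1.0, -0.021, 0.002], [-0.021, 1.0, -0.002], [-0.002, -0.002, -1.0]]
ft_force: [-0.0, 1.9, 4.9]
width: 0.273
gripper_force: 40.0
```

```bash
python3 - <<'E'
from h import *
from rig import get_state
import cv2
np.set_printoptions(precision=4,suppress=True)
s=get_state();p=s["tcp_pos"];print(p,s["tool_rot"],s["ft_force"],s["wrist_torque"])
b=imaging.read_camera("top")[185:260,130:230];w=imaging.read_camera("scene")[80:180,310:410]
cv2.imwrite("pics/c5.png",np.hstack([cv2.resize(b,(400,300),interpolation=3),cv2.resize(w,(400,400),interpolation=3)[100:]]))
E
```

```text
[0.5092 0.2729 0.1011] [[-0.9998 -0.0205  0.0016]
 [-0.0205  0.9998 -0.0018]
 [-0.0016 -0.0018 -1.    ]] [-0.0159  1.9054  4.9308] [ 0.7181 -0.0066  0.0291]
```

View pics/c5.png

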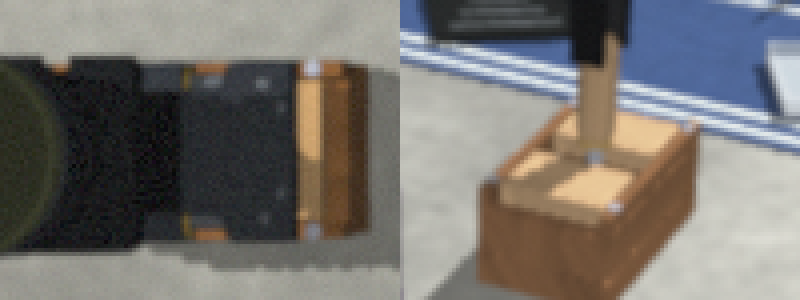

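In the top crop the right jaw's outer edge has moved from 305 to about 324, or roughly 9.6 mm. The scene crop shows a wide gap around the neck. I'll lift gently first.

Emit:
jog_arm --pt "0 0 0 -0.25 0 0 0" --pt "0 0 0 -0.25 0 0 0" --pt "0 0 0 -0.25 0 0 0" --pt "0 0 0 -0.25 0 0 0" --pt "0 0 0 0 0 0 0"

```text
t: 10.18
tcp_pos: [0.5091, 0.2718, 0.1211]
tool_rot: [[-1.0, -0.019, 0.001], [-0.019, 1.0, -0.003], [-0.001, -0.003, -1.0]]
ft_force: [-0.4, 0.1, -1.0]
width: 0.272
gripper_force: 40.0
```

Emit:
jog_arm --pt "0 0 0 -0.5 0 0 0" --pt "0 0 0 -0.84 0 0 0" --pt "0 0 0 -0.84 0 0 0" --pt "0 0 0 -0.84 0 0 0" --pt "0 0 0 -0.84 0 0 0" --pt "0 0 0 -0.84 0 0 0" --pt "0 -0.077 -0.484 0 0 0 0" --pt "0 -0.154 -0.968 0 0 0 0" --pt "0 -0.154 -0.968 0 0 0 0" --pt "0 -0.154 -0.968 0 0 0 0" --pt "0 -0.154 -0.968 0 0 0 0" --pt "0 -0.154 -0.968 0 0 0 0"

```text
t: 11.68
tcp_pos: [0.5279, 0.1644, 0.2149]
tool_rot: [[-1.0, -0.019, 0.0], [-0.019, 1.0, -0.003], [-0.0, -0.003, -1.0]]
ft_force: [-0.2, -0.7, -1.6]
width: 0.268
gripper_force: 40.0
```

Emit:
jog_arm --pt "0 -0.154 -0.968 0 0 0 0" --pt "0 -0.154 -0.968 0 0 0 0" --pt "0 -0.154 -0.968 0 0 0 0" --pt "0 -0.154 -0.968 0 0 0 0" --pt "0 -0.154 -0.968 0 0 0 0" --pt "0 -0.154 -0.968 0 0 0 0" --pt "0 -0.154 -0.968 0 0 0 0" --pt "0 -0.154 -0.968 0 0 0 0" --pt "0 -0.077 -0.484 0 0 0 0" --pt "0 0 0 0 0 0 0" --pt "0 0 0 0 0 0 0"

```text
t: 13.05
tcp_pos: [0.557, 0.003, 0.2153]
tool_rot: [[-1.0, -0.021, -0.0], [-0.021, 1.0, -0.002], [0.0, -0.002, -1.0]]
ft_force: [-0.2, 0.4, -0.7]
width: 0.27
gripper_force: 40.0
```

```bash
python3 - <<'E'
from h import *
from rig import get_state
import cv2
np.set_printoptions(precision=4,suppress=True)
s=get_state();p=s["tcp_pos"];print(p,s["tool_rot"],s["ft_force"])
w=imaging.read_camera("scene")[40:240,240:440]
cv2.imwrite("pics/c6.png",cv2.resize(w,None,fx=3,fy=3,interpolation=3))
for z in(0,-.093,-.063): print((proj("scene",p+[0,0,z])-[240,40])*3)
E
```

```text
[0.557  0.003  0.2153] [[-0.9998 -0.0205 -0.0001]
 [-0.0205  0.9998 -0.0024]
 [ 0.0002 -0.0024 -1.    ]] [-0.2261  0.372  -0.715 ]
[250.4993 288.1772]
[250.9902 412.752 ]
[250.838  374.1387]
```

View pics/c6.png

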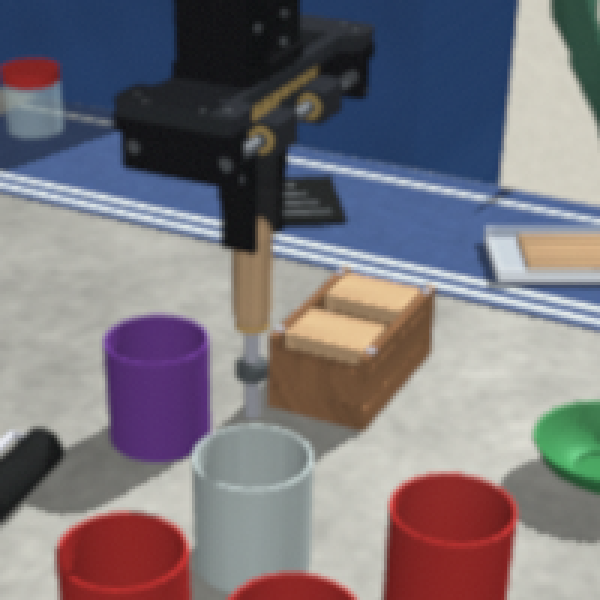

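The gouge is free and upright, with its blade tip at (255,418) over the grey pot's rim centre at (253,457). I'll lower it now.

Emit:
jog_arm --pt "0 0 0 0.5 0 0 0" --pt "0 0 0 0.9 0 0 0" --pt "0 0 0 0.9 0 0 0" --pt "0 0 0 0.9 0 0 0" --pt "0 0 0 0.9 0 0 0" --pt "0 0 0 0.9 0 0 0" --pt "0 0 0 0.4 0 0 0" --pt "0 0 0 0 0 0 0" --pt "0 0 0 0 0 0 0"

```text
t: 14.22
tcp_pos: [0.5577, 0.0016, 0.1081]
tool_rot: [[-1.0, -0.019, 0.001], [-0.019, 1.0, -0.003], [-0.001, -0.003, -1.0]]
ft_force: [0.1, -0.3, -0.6]
width: 0.266
gripper_force: 40.0
```

Emit:
jog_arm --pt "0 0 0 0.1 0 0 0" --pt "0 0 0 0.1 0 0 0" --pt "0 0 0 0 0 0 0" --pt "0 0 0 0 0 0 0"

```text
t: 14.72
tcp_pos: [0.5571, 0.0016, 0.1035]
tool_rot: [[-1.0, -0.019, 0.0], [-0.019, 1.0, -0.003], [-0.0, -0.003, -1.0]]
ft_force: [-0.1, 0.7, -0.5]
width: 0.267
gripper_force: 40.0
```

Emit:
jog_arm --pt "0 0 0 0.1 0 0 0" --pt "0 0 0 0 0 0 0" --pt "0 0 0 0 0 0 0"

```text
t: 15.1
tcp_pos: [0.557, 0.0016, 0.1014]
tool_rot: [[-1.0, -0.019, 0.0], [-0.019, 1.0, -0.003], [-0.0, -0.003, -1.0]]
ft_force: [-0.0, 0.5, -0.6]
width: 0.27
gripper_force: 40.0
```

Emit:
jog_arm --pt "0 0 0 0.1 0 0 0" --pt "0 0 0 0 0 0 0" --pt "0 0 0 0 0 0 0"

```text
t: 15.48
tcp_pos: [0.5571, 0.0016, 0.0994]
tool_rot: [[-1.0, -0.019, 0.0], [-0.019, 1.0, -0.003], [-0.0, -0.003, -1.0]]
ft_force: [0.1, -0.4, -2.0]
width: 0.268
gripper_force: 40.0
```

Emit:
jog_arm --pt "0 0 0 0.06 0 0 0" --pt "0 0 0 0 0 0 0" --pt "0 0 0 0 0 0 0"

```text
t: 15.85
tcp_pos: [0.557, 0.0016, 0.0982]
tool_rot: [[-1.0, -0.019, 0.0], [-0.019, 1.0, -0.003], [-0.0, -0.003, -1.0]]
ft_force: [0.3, -0.6, -0.7]
width: 0.268
gripper_force: 40.0
```

Emit:
jog_arm --pt "0 0 0 0.05 0 0 0" --pt "0 0 0 0 0 0 0" --pt "0 0 0 0 0 0 0"

```text
t: 16.23
tcp_pos: [0.5578, 0.0016, 0.098]
tool_rot: [[-1.0, -0.019, 0.002], [-0.019, 1.0, -0.003], [-0.002, -0.003, -1.0]]
ft_force: [-0.6, 0.1, 5.1]
width: 0.27
gripper_force: 40.0
```

The blade is on the pot floor (5 N). I'll release gently.

Emit:
jog_arm --pt "24 0 0 -0.03 0 0 0" --pt "27 0 0 0 0 0 0" --pt "29 0 0 0 0 0 0" --pt "31 0 0 0 0 0 0" --pt "34 0 0 0 0 0 0" --pt "38 0 0 0 0 0 0" --pt "44 0 0 0 0 0 0" --pt "50 0 0 0 0 0 0" --pt "60 0 0 0 0 0 0" --pt "75 0 0 0 0 0 0" --pt "87 0 0 0 0 0 0" --pt "87 0 0 0 0 0 0"

```text
t: 17.73
tcp_pos: [0.5571, 0.0016, 0.0978]
tool_rot: [[-1.0, -0.019, 0.0], [-0.019, 1.0, -0.003], [-0.0, -0.003, -1.0]]
ft_force: [-0.8, 0.5, -0.5]
width: 0.936
gripper_force: 0.0
```

Emit:
jog_arm --pt "87 0 0 -0.1 0 0 0" --pt "87 0 0 -0.3 0 0 0" --pt "87 0 0 -0.6 0 0 0" --pt "87 0 0 -0.8 0 0 0" --pt "87 0 0 -0.8 0 0 0" --pt "87 0 0 -0.8 0 0 0" --pt "87 0 0 -0.8 0 0 0" --pt "87 0 0 -0.8 0 0 0" --pt "87 0 0 -0.5 0 0 0" --pt "87 0 0 0 0 0 0" --pt "87 0 0 0 0 0 0"

```text
t: 19.1
tcp_pos: [0.5566, 0.0019, 0.2072]
tool_rot: [[-1.0, -0.019, -0.001], [-0.019, 1.0, -0.003], [0.001, -0.003, -1.0]]
ft_force: [1.0, -0.5, 0.6]
width: 1.0
gripper_force: 0.0
```

```bash
python3 - <<'E'
from h import *
from rig import get_state
import cv2
s=get_state();print(s["t"],s["tcp_pos"],s["ft_force"],s["width"])
cv2.imwrite("pics/c7.png",cv2.resize(imaging.read_camera("scene")[40:240,240:440],None,fx=3,fy=3,interpolation=3))
E
```

```text
19.1 [0.55661441 0.00188701 0.20719108] [ 0.98345575 -0.47277488  0.60032329] 1.000418403011678
```

View pics/c7.png

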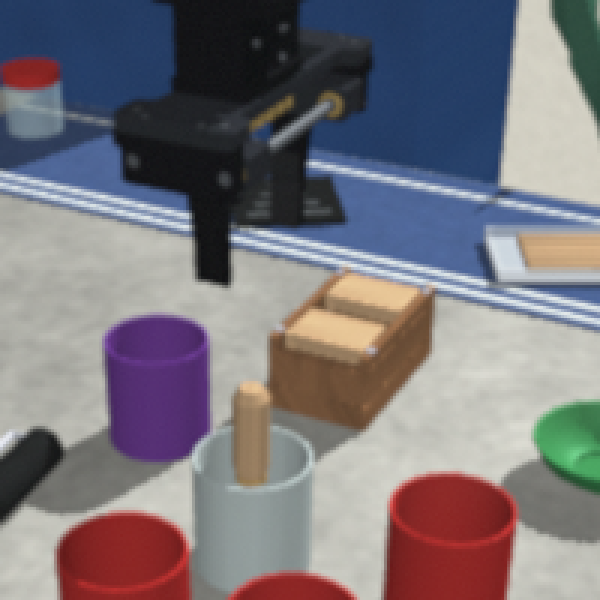

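The gouge stands blade down in the upright grey pot, with its handle running from (252,385) to (252,485), and the gripper is clear above it.

```bash
python3 -c "
from rig import ticket
print(ticket.sign_off())"
```

```text
the job is handed in; nothing more can be done
None
```

The gouge pushed both jaws back, came straight up out of the block, and now stands blade down in the upright grey pot; I handed the job in at about 19 s of the 51 s allowed.

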